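# Eject a locked card tray through the latch release hole

### The arm

A 6-joint arm with a two-finger parallel gripper is mounted at the origin on a cart in front of the work surface, level with it; the furniture and walls round the work are solid. World frame = base frame: x ahead of the robot, y to its left, z up, the work surface at z = 0. Lengths are in m, angles in rad, forces in N, time in s.
With the tool pointing down it reaches from about 0.35 to 0.975 m from the base axis. Payload 4.9 kg.
Tool frame: the origin (TCP) lies on the centre line of the jaws, within the pads' length; the fingertips stand 25 mm ahead of it and the grasp point (between the pads) lies 6 mm ahead of it; z points along the fingers, y is the line along which they close (so a half turn about z gives the same grasp; the last joint's range is limited). The gripper opens to 85 mm and grips with 20 to 120 N. Pads are 22 mm wide; open, the fingers measure 114 mm over their backs; the gripper's body (76 mm by 85 mm) begins 54 mm behind the grasp point. The pads swing forward as they close: fully open they stand 13 mm farther back than shut.
Start: joints at [-1.252, 0.053, 1.613, -0, 1.476, -0.119], TCP at [0.265, -0.566, 0.256] pointing down, gripper open.
Joint ranges: [-3.01, 3.01], [-1.01, 2.22], [0.06, 2.58], [-1.02, 4.17], [0.09, 2.62], [-3.14, 3.14]. Speed limits (rad/s): [2.57, 2.57, 3.14, 3.14, 3.14, 3.14].

### API

Orientations are given as a unit quaternion [w, x, y, z].
In Python, from plant import state, grab_frame, get_calibration, job gives the robot as it stands. The module is installed in compiled form; this text tells all that it offers.
- The arm moves only by the tool move_arm, never from a script. Its argument "targets" is a list that holds one entry, the list of rows, each a list of 5 numbers: the opening in per cent of the stroke, from 0 (shut) to 100 (fully open), then the shift along the tool's x, y, z as a fraction of full scale, then the turn about the tool's z as a fraction of full scale. A call has 1 to 5 rows; each row shifts and turns the commanded pose from where the row before left it, along the tool's axes as they then stand; what a row does not reach is not made up. Full scale, the value 1, is 0.6 m for a shift and 6 degrees for a turn. A row lasts 1/12 s, in which the tool goes at most 41.7 mm and 7.16 degrees, less where a joint would pass 70% of its speed; a pose out of reach is approached as far as the arm can. A call with a number of a shift or a turn outside -1 to 1 is refused whole. A call with a gripper value outside its range is refused whole. The fingers move at their own pace and stop on an object; the grip force is fixed at half the most. Time passes only in rows, so rows that do not move let the fingers close. It gives the time, the measured TCP pose, the force, the opening and the grip force at its end, in the units of the state.
- state(): the state, without advancing time (a new reading comes with each control period).
- grab_frame(name): name is "side" or "top"; returns the picture (400x640x3 uint8, red, green, blue); there is no depth.
- get_calibration(name): a dict with "vertical_fov" (degrees; the focal length in pixels is half the picture's height over the tangent of half this angle, whatever the lens; pixels are square), "cx", "cy" (the principal point, pixels), "R" (3x3) and "t" (3): a world point X has camera coordinates R X + t. Camera axes: x right, y down, z forward; pixel columns grow to the right and rows downward; lengths in m; the calibration is good to about 2 mm. A picture is of the moment at which its call begins. get_calibration takes no time and is no camera call.
- job.job_done(): hands the job in; it is judged then, once.
The state is a dict: "time": time; "joint_pos": joint angles; "joint_vel": joint speeds; "joint_efforts": joint torques, N m; "tool_pos": TCP position; "tool_rot": TCP orientation; "contact_force": force on the tool from outside, world axes, zero at the start; "ft_torque": the same for the moment, N m; "gripper_width": opening from 0.0 (shut) to 1.0 (fully open); "grasp_force": force on a finger pad.
Only numpy, scipy, OpenCV 4.12 (cv2) and the standard library are available. Lean on these libraries where they do the work, as an engineer would, in place of code of your own. Each camera call takes 0.05 s, during which the arm holds its last target. There are 200 camera calls.

### The job

Take the slim driver that stands in its metal holder and reach with its blade through the small round hole in the lid of the tray unit. Feel for the hidden spring latch and press it gently, keeping it pressed until the tray has slid all the way out. Then stand the driver back in its holder and let go, leaving everything else in place.

Things in the scene. Friction and masses are not known exactly. Their poses are not given: they have to be found in the camera images.
- unit: tray unit: fixed grey metal box, 140 (x) x 110 (y) x 70 mm high, origin at the centre of its underside, z up; the tray comes out of its -x face. A hidden spring latch locks the tray; it yields straight down only and springs back up when let go. The driver damages the unit or its latch if it loads them with more than 18 N
- lid_hole (a point): centre of the 10 mm access hole at the top face of the 4 mm lid (70 mm above the bench), z up. Below it lies the latch's flat head, a 17 mm disc centred under the hole, 12 to 44 mm below the lid's top face, different each time. It starts to give at 4.5 N; 5.5 mm down (9.5 N) it frees the tray; 8.5 mm down (12 N) is a hard stop
- tray (a joint): how far the tray has slid out of the unit (m) along the unit's -x: 0 locked in, 0.045 all the way out. Once released a damped spring drives it out in about 2.5 s; its teeth catch again 15 and 30 mm out if the latch is let go too soon. It cannot be pulled while latched
- tray_front (a point): centre of the tray's front panel (98 mm wide, 34 mm high), moves with the tray; while the tray is locked it is 72 mm ahead (-x) of the unit's origin, 26 mm above the bench
- holder: driver holder: fixed aluminium block 46 x 46 x 70 mm high on a 74 mm square, 8 mm thick foot; origin at the centre of its underside, z up
- holder_hole (a point): mouth of the holder's round hole, in the middle of its top face, 70 mm above the bench; 8 mm in diameter, 62 mm deep; z up
- driver: slim driver with a black handle, standing blade down in the holder at the start, 162 mm long, 36 g: round handle 16 mm in diameter and 80 mm long, round steel blade 4 mm in diameter and 80 mm long. Its y axis runs along the driver from the tip to the handle's end (up while it stands); the driver's centre line is 8.3 mm from the origin, along its z
- driver_tip (a point): tip of the driver's blade, on the centre line
- driver_grip (a point): middle of the driver's handle, on the centre line, 120 mm above the tip: the place to grip it
- wash_bottle: bystander: white bottle with a pump top, 66 mm in diameter, 137 mm high, origin under its centre
- multimeter: bystander: multimeter lying flat, 150 x 76 x 40 mm, origin under its centre
- kapton_roll: bystander: roll of amber tape lying flat, 62 mm in diameter, 19 mm high, origin under its centre
- cup_screws: bystander: small white cup with screws, 58 mm in diameter, 26 mm high, origin under its centre
Things that resemble listed ones, but are neither listed nor needed, are in the scene too. Of the things like the holder, leave any that is pink; of the rest the larger one is meant. What is shaped like the driver but yellow is not meant.

How it is judged:
On the way, in this order (a step that is already met when the one before it is completed fails the run):
1. the driver's tip is inside the unit, through the hole in the lid, with the tray still locked (z of driver_tip in the frame of lid_hole below -0.006 m and horizontal distance between driver_tip and lid_hole below 0.007 m and value of joint tray below 0.008 m), for 0.05 s.
2. the tray is all the way out (over 40 mm) while the driver's tip is still in through the hole (z of driver_tip in the frame of lid_hole below -0.006 m and horizontal distance between driver_tip and lid_hole below 0.007 m and value of joint tray above 0.04 m), for 0.1 s.
At the end, for the whole second after the job is handed in: the tray is more than 40 mm out of the unit, and the driver stands released and at rest in the holder's hole, blade down, its tip more than 50 mm below the mouth (value of joint tray above 0.04 m and z of driver_tip in the frame of holder_hole below -0.05 m and horizontal distance between driver_tip and holder_hole below 0.006 m and angle between driver's own y axis and vertical below 0.12 rad and linear speed of driver below 0.02 m/s); the robot touches nothing.
It fails at once if the driver loads the unit or its latch with more than 18 N (contact force between driver and unit above 18 N).
It fails at once if a bystander is moved more than 30 mm (distance of any of wash_bottle, multimeter, kapton_roll, cup_screws from where it was at the start of the episode above 0.03 m).
It fails at once if the wash bottle is tipped (angle between wash_bottle's own z axis and vertical above 0.5 rad).
It also fails if it takes over 62 s, if anything falls off the work surface, if the arm or the gripper's body presses on something with over 40 N, if the wrist force passes 120 N, or if a joint passes its speed limit or range.

## Working session

There is one attempt and no reset: what is moved stays moved. The work goes in short steps, Python scripts to look and compute and a tool call to move; the robot and the scene stay as the last step left them, time stands still between calls to the robot, and variables do not carry over. Pictures are saved under pics/ and viewed, at most 10 in all, crops included, and the job is handed in when it is done.

Besides the shell and the picture viewer there is one more tool, called after "Call:" as name(argument=value, ...), one argument or row to a line, values as JSON. move_arm: Moves the arm, as the interface text tells. Shift numbers are shares of 0.6 m and turn numbers shares of 6 degrees, none past 1 either way. Its arguments: {"type":"object","properties":{"targets":{"type":"array"}},"required":["targets"]}

```bash
mkdir -p pics
python3 - <<'E'
from plant import state, grab_frame, get_calibration
import cv2
for n in("side","top"):
    cv2.imwrite(f"pics/{n}0.png",grab_frame(n)[:,:,::-1]); print(n,get_calibration(n))
print(state())
E
```

```text
side {'vertical_fov': 52.077231297598004, 'cx': 324.3472434868133, 'cy': 196.62977543495398, 'R': array([[-0.99069223, -0.13607731, -0.00344535],
       [-0.06404909,  0.48833587, -0.87030213],
       [ 0.12011086, -0.86198088, -0.49250618]]), 't': array([0.52691423, 0.22142193, 0.68539882])}
top {'vertical_fov': 46.13548717471483, 'cx': 328.0020131534334, 'cy': 206.86555173336563, 'R': array([[ 0.02168982, -0.99967885,  0.0131053 ],
       [-0.9913473 , -0.02320277, -0.12919811],
       [ 0.1294607 , -0.01018962, -0.9915322 ]]), 't': array([-0.20211473,  0.5592064 ,  1.1395329 ])}
{'time': 0.1, 'joint_pos': array([-1.25200508e+00,  5.32857258e-02,  1.61414627e+00,  1.35499120e-06,
        1.47601661e+00, -1.18991550e-01]), 'joint_vel': array([ 0.00025978,  0.00016403, -0.00315838, -0.00118883, -0.00095928,
       -0.00051837]), 'joint_efforts': array([ 3.00138026e-04, -3.94900811e+01, -3.71365178e+01, -9.20293201e-05,
        3.85876803e-03, -9.52222365e-06]), 'tool_pos': array([ 0.26479991, -0.56556127,  0.25519532]), 'tool_rot': array([-9.23415611e-04,  9.76138373e-01,  2.17147450e-01, -9.18794158e-05]), 'contact_force': array([ 0.10063167, -0.07509832, -0.94722677]), 'ft_torque': array([0.04000949, 0.01252977, 0.00733175]), 'grasp_force': 0.0, 'gripper_width': 1.0015209770202533}
```

View pics/side0.png

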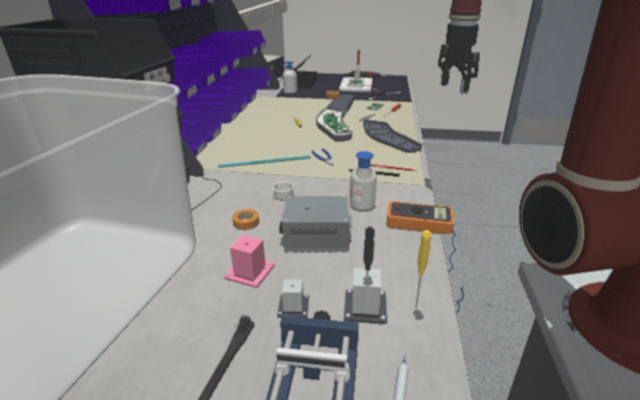

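View pics/top0.png

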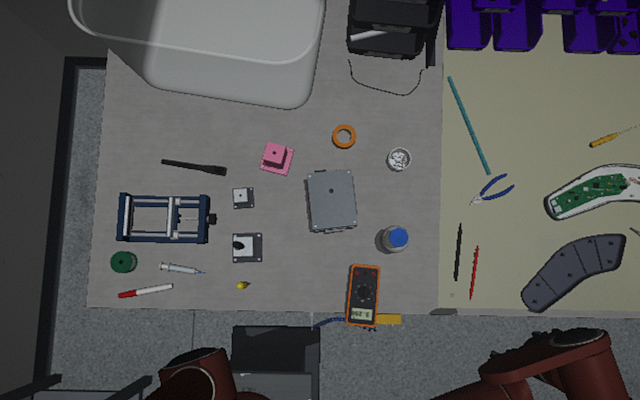

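The side view shows the driver standing in the larger grey holder at about (368,260), with the unit at (316,220). In the top view the holder is at (246,247) and the unit at (331,200). I'll zoom in on both.

Run:
```python
import cv2,numpy as np
a=cv2.imread("pics/top0.png")[160:275,220:370]; b=cv2.imread("pics/side0.png")[190:325,270:410]
a=cv2.resize(a,None,fx=5.2,fy=5.2,interpolation=cv2.INTER_CUBIC);cv2.imwrite("pics/a.png",a)
b=cv2.resize(b,None,fx=4.4,fy=4.4,interpolation=cv2.INTER_CUBIC);cv2.imwrite("pics/b.png",b)
```

```text
(no output)
```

View pics/a.png

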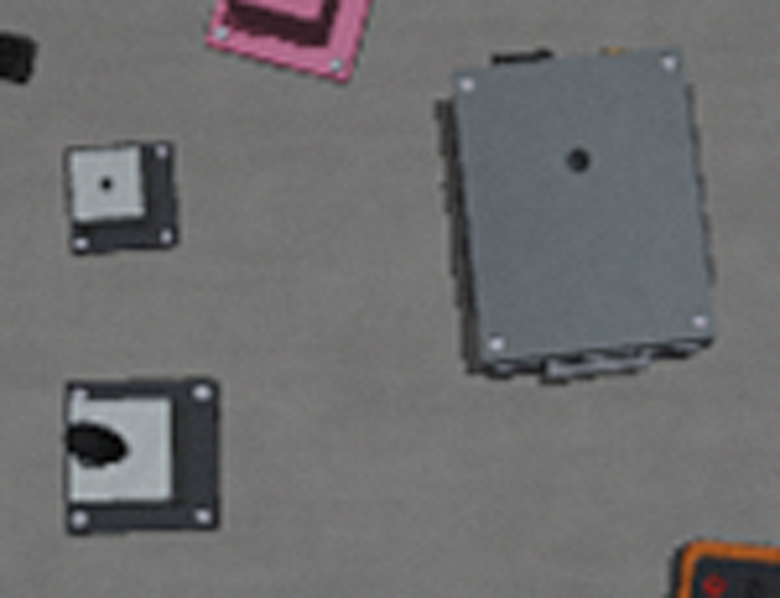

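View pics/b.png

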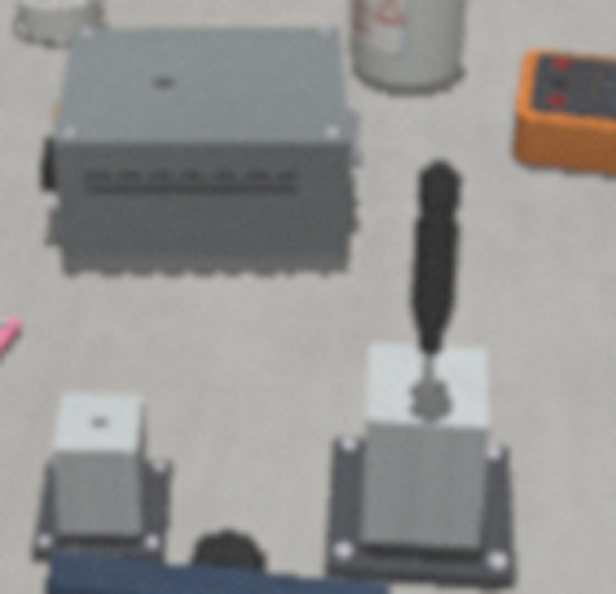

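Top crop: the lid hole is at crop (578,160), with lid corners (455,73), (680,50), (713,340) and (483,362). The holder's top face spans (68..172, 398..501). Side crop: the lid hole is at (163,82), and the driver runs from (430,350) at the handle's base to (439,165) at its end.

```bash
cat > h.py <<'E'
import numpy as np
from plant import get_calibration
def ray(n,p):
    c=get_calibration(n);f=200/np.tan(np.radians(c["vertical_fov"]/2));R=c["R"]
    d=R.T@np.array([(p[0]-c["cx"])/f,(p[1]-c["cy"])/f,1]);return -R.T@c["t"],d
def at(n,p,z):
    o,d=ray(n,p);return o+d*(z-o[2])/d[2]
def proj(n,X):
    c=get_calibration(n);f=200/np.tan(np.radians(c["vertical_fov"]/2));q=c["R"]@X+c["t"]
    return np.array([c["cx"]+f*q[0]/q[2],c["cy"]+f*q[1]/q[2]])
def tri(p,q):
    (o,d),(e,g)=ray("top",p),ray("side",q)
    s=np.linalg.lstsq(np.c_[d,-g],e-o,rcond=None)[0];A,B=o+d*s[0],e+g*s[1]
    return (A+B)/2,np.linalg.norm(A-B)
A=lambda u,v:((u+.5)/5.2-.5+220,(v+.5)/5.2-.5+160)
B=lambda u,v:((u+.5)/4.4-.5+270,(v+.5)/4.4-.5+190)
E
python3 - <<'E'
from h import *
np.set_printoptions(precision=4,suppress=True)
print("hole",at("top",A(578,160),.07),at("side",B(163,82),.07),tri(A(578,160),B(163,82)))
for nm,n,F,z,P in [("lid","top",A,.07,[(455,73),(680,50),(713,340),(483,362)]),("lid","side",B,.07,[(75,28),(338,30),(352,140),(58,140)]),
 ("hold","top",A,.07,[(68,398),(171,397),(172,500),(68,502)]),("foot","top",A,.008,[(67,381),(217,379),(218,530),(67,533)]),
 ("hold","side",B,.07,[(368,345),(487,347),(490,425),(364,420)])]:
    Q=np.array([at(n,F(*p),z) for p in P]); print(nm,n,Q.mean(0),np.linalg.norm(np.roll(Q,-1,0)-Q,axis=1),np.degrees(np.arctan2(*(Q[1]-Q[0])[[1,0]])))
for p in [(430,350,.09),(435,255,.128),(439,168,.168)]: print("drv",at("side",B(*p[:2]),p[2]))
print("drv top end", at("top",A(75,443),.165), at("top",A(118,445),.095))
E
```

```text
hole [ 0.6003 -0.195   0.07  ] [ 0.5978 -0.1983  0.07  ] (array([ 0.5986, -0.1951,  0.0721]), np.float64(0.002694284979009512))
lid top [ 0.5789 -0.1977  0.07  ] [0.1071 0.1386 0.1078 0.1376] -82.65982580799691
lid side [ 0.5769 -0.2014  0.07  ] [0.1374 0.1052 0.1384 0.1074] -173.41446758218407
hold top [0.4598 0.0141 0.07  ] [0.0477 0.0476 0.0478 0.048 ] -88.14842381730257
foot top [0.4596 0.0135 0.008 ] [0.0733 0.0735 0.0732 0.0739] -87.93412178007124
hold side [0.4574 0.0104 0.07  ] [0.0472 0.0456 0.0472 0.0441] -173.91638548120054
drv [0.4571 0.0148 0.09  ]
drv [0.4575 0.006  0.128 ]
drv [0.4579 0.0076 0.168 ]
drv top end [0.4579 0.0171 0.165 ] [0.4605 0.0108 0.095 ]
```

Call:
move_arm(
  targets=[
    [[100,0.0468,-0.049,0,0],[100,0.0468,-0.049,0,0],[100,0.0468,-0.049,0,0],[100,0.0468,-0.049,0,0],[100,0.0468,-0.049,0,0]],
  ],
)

```text
time: 0.52
tool_pos: [0.3298, -0.3714, 0.2555]
tool_rot: [-0.001, 0.976, 0.217, -0.0]
contact_force: [0.3, 0.4, 0.3]
gripper_width: 1.0
grasp_force: 0.0
```

Call:
move_arm(
  targets=[
    [[100,0.0468,-0.049,0,0],[100,0.0468,-0.049,0,0],[100,0.0468,-0.049,0,0],[100,0.0468,-0.049,0,0],[100,0.0468,-0.049,0,0]],
  ],
)

```text
time: 0.93
tool_pos: [0.3945, -0.1787, 0.2559]
tool_rot: [-0.0, 0.976, 0.217, 0.0]
contact_force: [1.0, 0.2, 0.3]
gripper_width: 1.002
grasp_force: 0.0
```

Call:
move_arm(
  targets=[
    [[100,0.0468,-0.049,0,0],[100,0.0468,-0.049,0,0],[100,0.0468,-0.049,0,0],[100,0.0468,-0.049,0,0],[100,0.0468,-0.049,0,0]],
  ],
)

```text
time: 1.35
tool_pos: [0.4594, 0.0141, 0.2561]
tool_rot: [0.0, 0.976, 0.217, 0.0]
contact_force: [0.3, -0.3, -0.8]
gripper_width: 0.995
grasp_force: 0.0
```

Call:
move_arm(
  targets=[
    [[100,0,0,0,0.84],[100,0,0,0,0.84],[100,0,0,0,0.84],[100,0,0,0,0.84],[100,0,0,0,0.84]],
  ],
)

```text
time: 1.77
tool_pos: [0.4592, 0.0123, 0.2557]
tool_rot: [-0.0, 1.0, -0.003, -0.001]
contact_force: [-0.7, 0.1, -0.8]
gripper_width: 1.0
grasp_force: 0.0
```

Call:
move_arm(
  targets=[
    [[100,0,0,0.0676,0],[100,0,0,0.0676,0],[100,0,0,0.0676,0],[100,0,0,0,0]],
  ],
)

```text
time: 2.1
tool_pos: [0.4529, 0.0128, 0.1253]
tool_rot: [-0.001, 1.0, -0.001, -0.009]
contact_force: [-0.6, 0.1, -1.7]
gripper_width: 0.999
grasp_force: 0.0
```

Run:
```python
from plant import *
import cv2,numpy as np
s=grab_frame("side")[:,:,::-1]; t=grab_frame("top")[:,:,::-1]
cv2.imwrite("pics/s1.png",s);cv2.imwrite("pics/t1.png",t)
b=cv2.resize(s[180:330,300:440],(560,600),interpolation=cv2.INTER_CUBIC); cv2.imwrite("pics/s1c.png",b); print(state()["tool_pos"])
from h import *
for X in [(.4592,.0123,.134-.025),(.4592,.0123,.134)]: print((proj("side",np.array(X))-[300,180])*4)
```

```text
[0.45820328 0.01210087 0.13344644]
[266.73171589 316.28528657]
[269.65965269 267.25876593]
```

View pics/s1c.png

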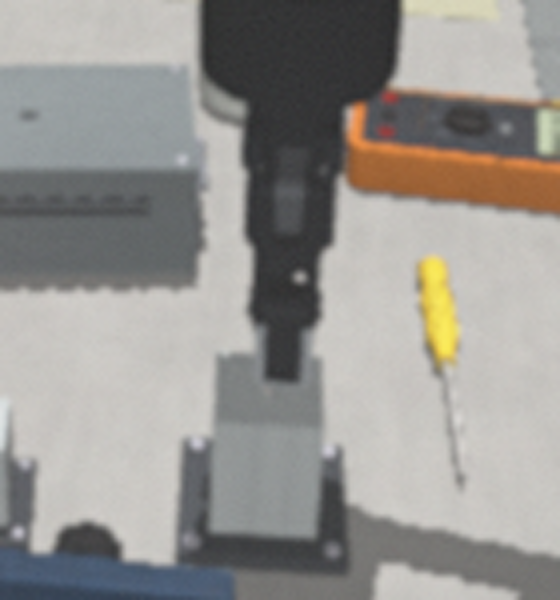

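The driver is hidden behind the near finger at crop (282,350), and the fingers straddle the holder's centre column. Closing.

Call:
move_arm(
  targets=[
    [[0,0,0,0,0],[0,0,0,0,0],[0,0,0,0,0],[0,0,0,0,0],[0,0,0,0,0]],
  ],
)

```text
time: 2.62
tool_pos: [0.4603, 0.0118, 0.1361]
tool_rot: [0.0, 1.0, -0.001, 0.001]
contact_force: [0.2, 0.8, -0.2]
gripper_width: 0.298
grasp_force: 0.4
```

Call:
move_arm(
  targets=[
    [[0,0,0,0,0],[0,0,0,0,0],[0,0,0,0,0],[0,0,0,0,0],[0,0,0,0,0]],
  ],
)

```text
time: 3.03
tool_pos: [0.4601, 0.0119, 0.1355]
tool_rot: [-0.0, 1.0, -0.001, 0.001]
contact_force: [0.8, 0.5, 5.8]
gripper_width: 0.17
grasp_force: 58.3
```

Call:
move_arm(
  targets=[
    [[0,0,0,-0.015,0],[0,0,0,-0.03,0],[0,0,0,-0.045,0],[0,0,0,-0.035,0],[0,0,0,-0.015,0]],
  ],
)

```text
time: 3.45
tool_pos: [0.4605, 0.0117, 0.2218]
tool_rot: [0.0, 1.0, -0.001, 0.002]
contact_force: [0.1, -0.5, 0.5]
gripper_width: 0.168
grasp_force: 58.5
```

Call:
move_arm(
  targets=[
    [[0,0,0,-0.01,0],[0,0,0,0,0],[0,0,0,0,0],[0,0,0,0,0]],
  ],
)

```text
time: 3.78
tool_pos: [0.4586, 0.0121, 0.2227]
tool_rot: [-0.0, 1.0, -0.001, -0.002]
contact_force: [-0.2, -0.4, -0.9]
gripper_width: 0.168
grasp_force: 58.5
```

Run:
```python
from plant import *
import cv2,numpy as np
s=grab_frame("side")[:,:,::-1]; t=grab_frame("top")[:,:,::-1]
cv2.imwrite("pics/s2.png",s);cv2.imwrite("pics/t2.png",t);S=state()
print(S["tool_pos"],S["tool_rot"],S["contact_force"],S["gripper_width"])
f=lambda a:cv2.resize(a,(400,600),interpolation=cv2.INTER_CUBIC)
cv2.imwrite("pics/c2.png",np.hstack([f(s[180:300,330:410]),f(t[185:305,210:290])]))
```

```text
[0.45868735 0.01200867 0.22292917] [-1.73956138e-04  9.99998400e-01 -1.03621795e-03 -1.44752058e-03] [ 0.62386045 -0.16348671 -0.62119713] 0.16863684698223594
```

View pics/c2.png

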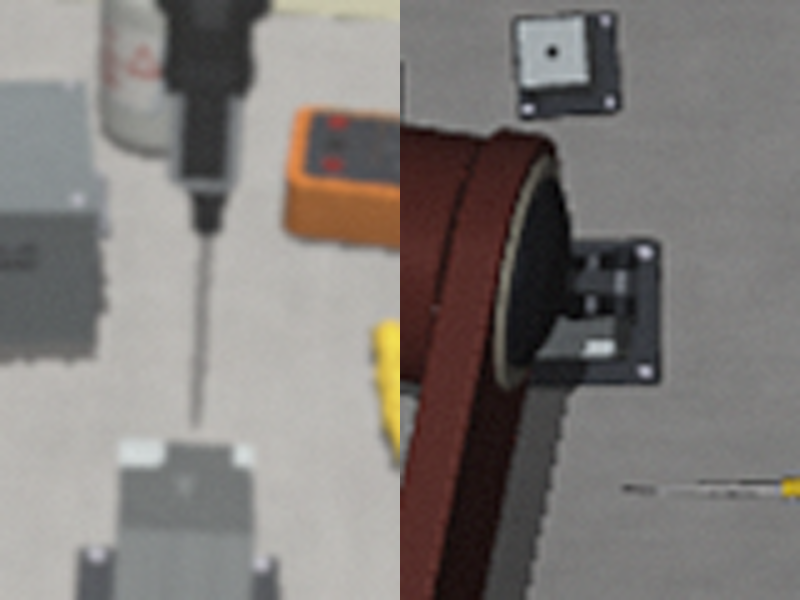

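Run:
```python
from h import *
C=lambda u,v:((u+.5)/5-.5+330,(v+.5)/5-.5+180)
print("tip",at("side",C(196,427),.0954),"blade top",at("side",C(207,235),.1754))
print("holder corners", [at("side",C(*p),.07).round(4) for p in[(118,440),(253,442),(257,532),(118,530)]],"hole?",at("side",C(184,487),.07))
for p in [(368,345),(487,347),(490,425),(364,420)]: print(at("side",B(*p),.07).round(4))
```

```text
tip [0.45512236 0.01029758 0.0954    ] blade top [0.45548104 0.01498373 0.1754    ]
holder corners [array([ 0.482 , -0.0106,  0.07  ]), array([ 0.4351, -0.0157,  0.07  ]), array([0.4329, 0.0306, 0.07  ]), array([0.4785, 0.0357, 0.07  ])] hole? [0.45788087 0.01128428 0.07      ]
[ 0.4818 -0.0094  0.07  ]
[ 0.4349 -0.0144  0.07  ]
[0.4329 0.0311 0.07  ]
[0.48   0.0346 0.07  ]
```

Call:
move_arm(
  targets=[
    [[0,0.033,0.0483,0,0],[0,0.033,0.0483,0,0],[0,0.033,0.0483,0,0],[0,0.033,0.0483,0,0],[0,0.033,0.0483,0,0]],
  ],
)

```text
time: 4.3
tool_pos: [0.5585, -0.1345, 0.2234]
tool_rot: [-0.0, 1.0, -0.001, -0.001]
contact_force: [0.2, 0.1, 0.4]
gripper_width: 0.167
grasp_force: 58.6
```

Call:
move_arm(
  targets=[
    [[0,0.033,0.0483,0,0],[0,0.02,0.029,0,0],[0,0.0125,0.0185,0,0],[0,0.0073,0.0104,0,0],[0,0,0,0,0]],
  ],
)

```text
time: 4.72
tool_pos: [0.6018, -0.1979, 0.2234]
tool_rot: [-0.0, 1.0, -0.002, -0.001]
contact_force: [0.2, -0.2, 0.1]
gripper_width: 0.17
grasp_force: 58.7
```

Call:
move_arm(
  targets=[
    [[0,0,0,0,0],[0,0,0,0,0],[0,0,0,0,0]],
  ],
)

```text
time: 4.97
tool_pos: [0.6013, -0.196, 0.2246]
tool_rot: [-0.0, 1.0, -0.001, -0.0]
contact_force: [-0.5, -0.0, -0.5]
gripper_width: 0.172
grasp_force: 58.7
```

Run:
```python
from plant import *
import cv2,numpy as np
s=grab_frame("side")[:,:,::-1]; t=grab_frame("top")[:,:,::-1]
cv2.imwrite("pics/s3.png",s);cv2.imwrite("pics/t3.png",t);S=state()
print(S["tool_pos"],S["tool_rot"],S["contact_force"],S["gripper_width"])
f=lambda a:cv2.resize(a,(400,600),interpolation=cv2.INTER_CUBIC)
cv2.imwrite("pics/c3.png",np.hstack([f(s[150:240,280:340]),f(t[160:250,295:355])]))
```

```text
[ 0.60148986 -0.19620153  0.22484644] [ 1.91445520e-05  9.99999820e-01 -5.91065751e-04  1.01805232e-04] [-0.200067   -0.76054709 -0.9249012 ] 0.16727762787663045
```

View pics/c3.png

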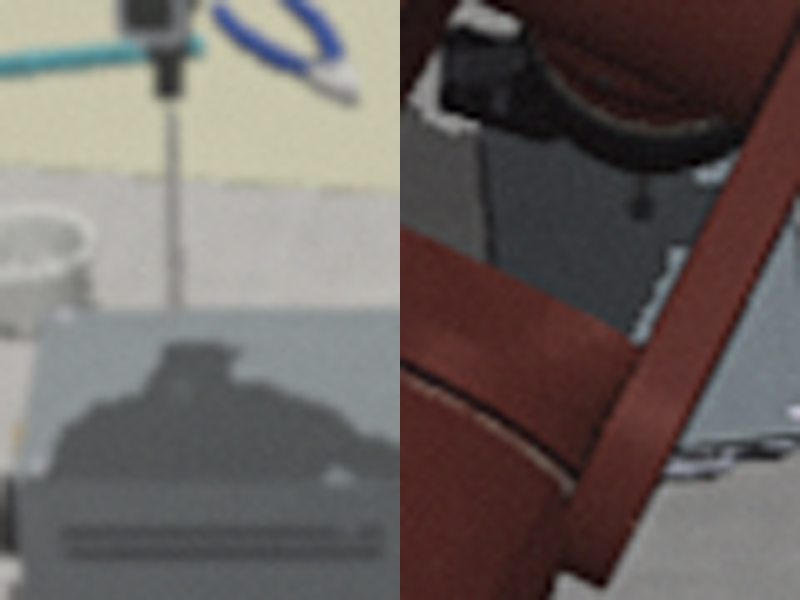

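Run:
```python
from h import *
import cv2
t=cv2.imread("pics/t3.png");s=cv2.imread("pics/s3.png")
p=proj("top",np.array([.6003,-.1943,.097]));q=proj("side",np.array([.5979,-.1979,.097]))
print(p,(p+.5-[295,160])*6.667,"hole px",A(578,160)); print(q,(q+.5-[280,150])*6.667,B(163,82))
print(t[182:196,325:338].mean(2).astype(int)); print(s[188:204,300:313].mean(2).astype(int))
```

```text
[330.68435701 188.49813182] [241.24110821 193.33054482] hole px (330.75, 190.3653846153846)
[306.28700891 197.59081699] [178.58898839 320.62147689] (306.6590909090909, 208.25)
[[19 18 17 20 16 20 18 24 21 23 20 20 18]
 [13 17 15 17 18 19 16 20 17 18 17 17 18]
 [40 23 14 16 17 17 17 18 16 21 18 17 14]
 [57 51 43 32 21 19 13 15 11 16 11 19 40]
 [56 59 62 54 52 44 35 41 48 48 51 50 56]
 [57 57 58 60 55 46 39 49 61 63 62 60 60]
 [58 60 57 54 54 47 40 54 58 61 60 57 57]
 [57 56 58 58 51 42 33 44 56 61 57 55 59]
 [60 59 59 52 43 30 28 35 50 57 58 58 56]
 [57 54 58 54 42 31 30 37 52 61 60 56 57]
 [57 55 56 59 48 31 32 40 54 59 55 58 60]
 [54 55 59 60 56 52 53 52 58 54 59 57 60]
 [55 57 55 55 57 57 61 58 57 56 57 57 58]
 [56 57 55 55 58 56 60 58 57 53 55 58 57]]
[[177 175 180 175 166 146 139 156 174 181 179 181 178]
 [178 176 177 176 166 143 140 153 173 178 180 179 181]
 [175 181 179 176 168 150 143 154 175 179 179 178 179]
 [174 174 178 176 169 152 144 158 172 177 176 176 178]
 [176 178 176 177 170 149 144 158 175 177 176 175 178]
 [176 177 178 178 169 148 143 160 174 178 177 179 177]
 [179 181 179 177 166 147 141 158 176 178 179 179 180]
 [175 174 174 171 162 147 141 152 168 172 172 172 173]
 [160 161 160 158 153 146 142 145 153 157 156 157 157]
 [147 148 147 145 143 143 141 144 144 146 146 146 146]
 [142 141 143 142 140 143 140 145 144 145 146 145 144]
 [143 143 141 143 144 142 143 146 146 145 145 143 144]
 [145 144 145 144 141 141 138 135 136 137 137 135 135]
 [147 146 147 141 130 116 110 108 110 109 108 109 111]
 [147 145 144 137 113  90  88  89  90  88  88  87  90]
 [147 147 145 132 106  84  82  85  85  86  84  86  82]]
```

Call:
move_arm(
  targets=[
    [[0,0,0,0.015,0],[0,0,0,0.013,0],[0,0,0,0.009,0],[0,0,0,0,0],[0,0,0,0,0]],
  ],
)

```text
time: 5.48
tool_pos: [0.6012, -0.1967, 0.2012]
tool_rot: [-0.0, 1.0, -0.001, -0.001]
contact_force: [0.6, -0.3, 0.1]
gripper_width: 0.172
grasp_force: 58.6
```

Call:
move_arm(
  targets=[
    [[0,0,0,0.0025,0],[0,0,0,0.0025,0],[0,0,0,0.0025,0],[0,0,0,0,0]],
  ],
)

```text
time: 5.82
tool_pos: [0.6017, -0.197, 0.1977]
tool_rot: [-0.0, 1.0, -0.001, -0.0]
contact_force: [-0.9, -0.1, -0.2]
gripper_width: 0.17
grasp_force: 58.6
```

Call:
move_arm(
  targets=[
    [[0,0,0,0.002,0],[0,0,0,0.002,0],[0,0,0,0,0]],
  ],
)

```text
time: 6.07
tool_pos: [0.6016, -0.1969, 0.1952]
tool_rot: [-0.0, 1.0, -0.001, -0.0]
contact_force: [0.1, 0.1, -0.8]
gripper_width: 0.17
grasp_force: 58.6
```

Call:
move_arm(
  targets=[
    [[0,0,0,0.0025,0],[0,0,0,0.0025,0],[0,0,0,0,0]],
  ],
)

```text
time: 6.32
tool_pos: [0.6015, -0.1969, 0.192]
tool_rot: [-0.0, 1.0, -0.001, -0.0]
contact_force: [0.1, -0.1, -1.4]
gripper_width: 0.174
grasp_force: 58.6
```

Call:
move_arm(
  targets=[
    [[0,0,0,0.0025,0],[0,0,0,0.0025,0],[0,0,0,0,0]],
  ],
)

```text
time: 6.57
tool_pos: [0.6016, -0.1969, 0.1891]
tool_rot: [-0.0, 1.0, -0.001, -0.0]
contact_force: [-0.0, -0.9, -0.7]
gripper_width: 0.173
grasp_force: 58.6
```

Call:
move_arm(
  targets=[
    [[0,0,0,0.0025,0],[0,0,0,0.0025,0],[0,0,0,0,0]],
  ],
)

```text
time: 6.82
tool_pos: [0.6015, -0.1969, 0.1861]
tool_rot: [-0.0, 1.0, -0.001, -0.0]
contact_force: [-0.2, 0.3, 0.2]
gripper_width: 0.169
grasp_force: 58.6
```

Call:
move_arm(
  targets=[
    [[0,0,0,0.0025,0],[0,0,0,0.0025,0],[0,0,0,0,0]],
  ],
)

```text
time: 7.07
tool_pos: [0.6019, -0.197, 0.1837]
tool_rot: [0.0, 1.0, -0.001, 0.0]
contact_force: [0.0, -0.2, -0.3]
gripper_width: 0.169
grasp_force: 58.9
```

Call:
move_arm(
  targets=[
    [[0,0,0,0.0025,0],[0,0,0,0.0025,0],[0,0,0,0,0]],
  ],
)

```text
time: 7.32
tool_pos: [0.6023, -0.1971, 0.182]
tool_rot: [0.0, 1.0, -0.001, 0.001]
contact_force: [-0.4, 1.3, 4.8]
gripper_width: 0.171
grasp_force: 59.1
```

Call:
move_arm(
  targets=[
    [[0,0,0,0.002,0],[0,0,0,0,0],[0,0,0,0,0]],
  ],
)

```text
time: 7.57
tool_pos: [0.6024, -0.1971, 0.1812]
tool_rot: [0.0, 1.0, -0.001, 0.001]
contact_force: [-0.8, 1.2, 5.9]
gripper_width: 0.172
grasp_force: 59.2
```

Call:
move_arm(
  targets=[
    [[0,0,0,0.0025,0],[0,0,0,0.0015,0],[0,0,0,0,0]],
  ],
)

```text
time: 7.82
tool_pos: [0.6026, -0.1972, 0.1793]
tool_rot: [0.0, 1.0, -0.001, 0.001]
contact_force: [0.2, 0.2, 7.5]
gripper_width: 0.169
grasp_force: 59.4
```

Call:
move_arm(
  targets=[
    [[0,0,0,0.0025,0],[0,0,0,0,0],[0,0,0,0,0]],
  ],
)

```text
time: 8.07
tool_pos: [0.6026, -0.1972, 0.1779]
tool_rot: [0.0, 1.0, -0.001, 0.001]
contact_force: [-0.9, 1.2, 7.4]
gripper_width: 0.167
grasp_force: 59.4
```

Call:
move_arm(
  targets=[
    [[0,0,0,0.0025,0],[0,0,0,0.0008,0],[0,0,0,0,0],[0,0,0,0,0]],
  ],
)

```text
time: 8.4
tool_pos: [0.6028, -0.1972, 0.1764]
tool_rot: [0.0, 1.0, -0.001, 0.001]
contact_force: [-1.8, 1.3, 9.0]
gripper_width: 0.17
grasp_force: 59.6
```

Run:
```python
from plant import *
import cv2,numpy as np
s=grab_frame("side")[:,:,::-1].copy();cv2.imwrite("pics/s4.png",s);S=state();print(S["tool_pos"],S["contact_force"])
d=cv2.absdiff(s,cv2.imread("pics/s3.png"))[200:265,270:355].mean(2); print((d>25).sum(1))
```

```text
[ 0.60279967 -0.19723771  0.17640405] [-1.52956016  2.21148372  9.30691755]
[ 8  2  2  3  4  7  9  8 14 11  7  5  6  9 10 12 12 11 11 11 15 12  3  3
  3  3  3  3  3  4  3  3  4  3  3  4  5  4  4  4  4  4  5  5  6  6  6  6
  6  6  4  2 11 13 17 16 16 15  9  5  9 10 12 11 12]
```

Call:
move_arm(
  targets=[
    [[0,0,0,0.0025,0],[0,0,0,0,0],[0,0,0,0,0],[0,0,0,0,0],[0,0,0,0,0]],
  ],
)

```text
time: 8.87
tool_pos: [0.6029, -0.1973, 0.1752]
tool_rot: [0.0, 1.0, -0.001, 0.002]
contact_force: [-2.1, 1.7, 9.1]
gripper_width: 0.17
grasp_force: 59.7
```

Call:
move_arm(
  targets=[
    [[0,0,0,0.001,0],[0,0,0,0,0],[0,0,0,0,0],[0,0,0,0,0],[0,0,0,0,0]],
  ],
)

```text
time: 9.28
tool_pos: [0.6029, -0.1973, 0.1747]
tool_rot: [0.001, 1.0, -0.001, 0.002]
contact_force: [-2.4, 0.9, 10.6]
gripper_width: 0.171
grasp_force: 59.8
```

Run:
```python
from plant import *
import cv2,numpy as np
s=grab_frame("side")[:,:,::-1].copy();t=grab_frame("top")[:,:,::-1].copy();cv2.imwrite("pics/s5.png",s);cv2.imwrite("pics/t5.png",t);S=state();print(S["tool_pos"],S["contact_force"])
f=lambda a:cv2.resize(a,(400,600),interpolation=cv2.INTER_CUBIC)
cv2.imwrite("pics/c5.png",np.hstack([f(s[150:290,285:378]),f(t[160:280,290:370])]))
```

```text
[ 0.60292272 -0.19728533  0.17473968] [-2.49820714  1.32948133 10.23388636]
```

View pics/c5.png

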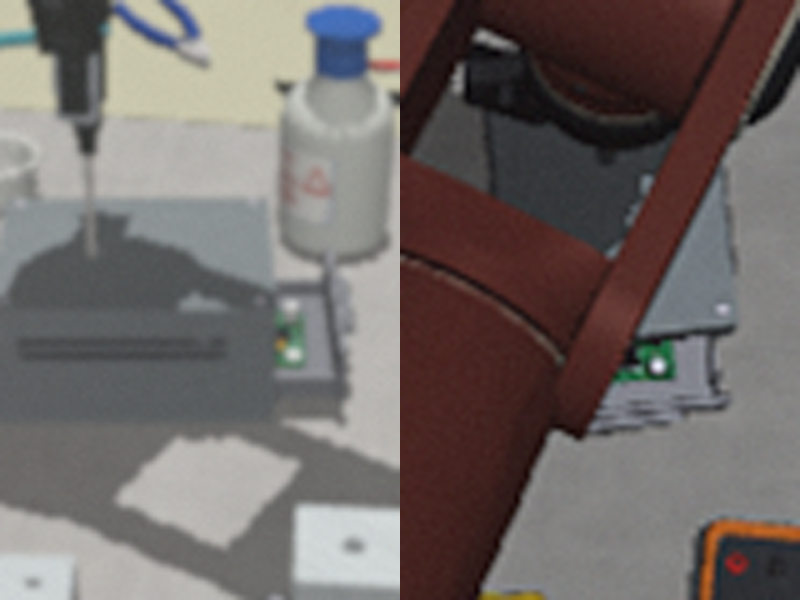

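The tray is released and sliding out: its front panel is at crop (345,330) in the side view. I'll hold it there.

Call:
move_arm(
  targets=[
    [[0,0,0,0.0006,0],[0,0,0,0,0],[0,0,0,0,0],[0,0,0,0,0],[0,0,0,0,0]],
  ],
)

```text
time: 9.8
tool_pos: [0.603, -0.1973, 0.1745]
tool_rot: [0.001, 1.0, -0.001, 0.002]
contact_force: [-1.9, 1.3, 10.4]
gripper_width: 0.172
grasp_force: 59.8
```

Call:
move_arm(
  targets=[
    [[0,0,0,0,0],[0,0,0,0,0],[0,0,0,0,0],[0,0,0,0,0],[0,0,0,0,0]],
  ],
)

```text
time: 10.22
tool_pos: [0.603, -0.1973, 0.1744]
tool_rot: [0.001, 1.0, -0.001, 0.002]
contact_force: [-1.9, 0.5, 11.0]
gripper_width: 0.17
grasp_force: 59.8
```

Call:
move_arm(
  targets=[
    [[0,0,0,0,0],[0,0,0,0,0],[0,0,0,0,0],[0,0,0,0,0],[0,0,0,0,0]],
  ],
)

```text
time: 10.63
tool_pos: [0.6029, -0.1973, 0.1744]
tool_rot: [0.001, 1.0, -0.001, 0.002]
contact_force: [-1.9, 0.8, 9.7]
gripper_width: 0.172
grasp_force: 59.8
```

Call:
move_arm(
  targets=[
    [[0,0,0,0,0],[0,0,0,0,0],[0,0,0,0,0],[0,0,0,0,0],[0,0,0,0,0]],
  ],
)

```text
time: 11.05
tool_pos: [0.603, -0.1973, 0.1745]
tool_rot: [0.001, 1.0, -0.001, 0.002]
contact_force: [-2.1, 1.6, 10.8]
gripper_width: 0.17
grasp_force: 59.8
```

Call:
move_arm(
  targets=[
    [[0,0,0,0,0],[0,0,0,0,0],[0,0,0,0,0],[0,0,0,0,0],[0,0,0,0,0]],
  ],
)

```text
time: 11.47
tool_pos: [0.6029, -0.1973, 0.1744]
tool_rot: [0.001, 1.0, -0.001, 0.002]
contact_force: [-2.5, 1.5, 11.0]
gripper_width: 0.176
grasp_force: 59.8
```

Call:
move_arm(
  targets=[
    [[0,0,0,0,0],[0,0,0,0,0],[0,0,0,0,0],[0,0,0,0,0],[0,0,0,0,0]],
  ],
)

```text
time: 11.88
tool_pos: [0.6029, -0.1972, 0.1744]
tool_rot: [0.001, 1.0, -0.001, 0.002]
contact_force: [-1.5, 0.6, 10.6]
gripper_width: 0.17
grasp_force: 59.8
```

Call:
move_arm(
  targets=[
    [[0,0,0,0,0],[0,0,0,0,0],[0,0,0,0,0],[0,0,0,0,0],[0,0,0,0,0]],
  ],
)

```text
time: 12.3
tool_pos: [0.6029, -0.1973, 0.1744]
tool_rot: [0.001, 1.0, -0.001, 0.002]
contact_force: [-2.4, 2.3, 11.0]
gripper_width: 0.168
grasp_force: 59.8
```

Run:
```python
from plant import *
import cv2,numpy as np
from h import *
t=grab_frame("top")[:,:,::-1].copy();cv2.imwrite("pics/t6.png",t);s=grab_frame("side")[:,:,::-1].copy();cv2.imwrite("pics/s6.png",s)
S=state();print(S["tool_pos"],S["contact_force"])
for n,o in(("t","t5"),("s","s5")):
    d=cv2.absdiff(cv2.imread(f"pics/{n}6.png"),cv2.imread(f"pics/{o}.png")).mean(2); y,x=np.where(d>30); print(n,len(y),y.min() if len(y) else 0,y.max() if len(y) else 0,x.min() if len(x) else 0,x.max() if len(x) else 0)
c,si=np.cos(np.radians(7)),np.sin(np.radians(7))
for e in (.015,.03,.045):
  for n,b in(("side",(.577,-.2014)),("top",(.579,-.1977))):
    print(e,n,[proj(n,np.array([b[0]-c*(.072+e)-si*y*1,b[1]-si*(.072+e)+c*y,.043])).round(1) for y in(.049,-.049)])
```

```text
[ 0.60294059 -0.19726551  0.1743744 ] [-1.36263454  1.72907316 10.82376449]
t 205 120 389 162 355
s 355 0 249 311 372
0.015 side [array([357. , 231.3]), array([354.7, 207.4])]
0.015 top [array([315.3, 237.1]), array([354.7, 233.2])]
0.03 side [array([364.1, 231.4]), array([361.1, 207.4])]
0.03 top [array([315.9, 243.2]), array([355.3, 239.2])]
0.045 side [array([371.2, 231.4]), array([367.6, 207.4])]
0.045 top [array([316.5, 249.3]), array([356. , 245.3])]
```

Pixels that changed reach column 372, and a tray at 45 mm predicts 371, so it is all the way out. Next I'll lift and carry the driver back over the holder.

Call:
move_arm(
  targets=[
    [[0,0,0,-0.01,0],[0,0,0,-0.02,0],[0,0,0,-0.025,0],[0,0,0,-0.02,0],[0,0,0,-0.01,0]],
  ],
)

```text
time: 12.82
tool_pos: [0.6025, -0.1973, 0.2247]
tool_rot: [0.001, 1.0, -0.001, 0.001]
contact_force: [0.8, -0.1, 0.5]
gripper_width: 0.177
grasp_force: 58.8
```

Call:
move_arm(
  targets=[
    [[0,0,0,0,0],[0,-0.0325,-0.0483,0,0],[0,-0.0325,-0.0483,0,0],[0,-0.0325,-0.0483,0,0],[0,-0.0325,-0.0483,0,0]],
  ],
)

```text
time: 13.23
tool_pos: [0.5225, -0.0798, 0.2208]
tool_rot: [-0.0, 1.0, -0.001, -0.001]
contact_force: [0.8, 0.9, 1.6]
gripper_width: 0.167
grasp_force: 58.8
```

Call:
move_arm(
  targets=[
    [[0,-0.0325,-0.0483,0,0],[0,-0.0325,-0.0483,0,0],[0,-0.02,-0.029,0,0],[0,-0.0125,-0.0185,0,0],[0,-0.0067,-0.0104,0,0]],
  ],
)

```text
time: 13.65
tool_pos: [0.4606, 0.013, 0.2214]
tool_rot: [-0.0, 1.0, -0.0, -0.0]
contact_force: [-0.2, 0.1, 0.8]
gripper_width: 0.173
grasp_force: 58.8
```

Call:
move_arm(
  targets=[
    [[0,0,0,0,0],[0,0,0,0,0],[0,0,0,0,0],[0,0,0,0,0]],
  ],
)

```text
time: 13.98
tool_pos: [0.4622, 0.0111, 0.222]
tool_rot: [0.0, 1.0, -0.002, -0.0]
contact_force: [0.2, -0.8, -0.2]
gripper_width: 0.169
grasp_force: 58.8
```

Run:
```python
from plant import *
import cv2,numpy as np
from h import *
s=grab_frame("side")[:,:,::-1].copy();t=grab_frame("top")[:,:,::-1].copy();cv2.imwrite("pics/s7.png",s);cv2.imwrite("pics/t7.png",t);S=state()
print(S["tool_pos"],S["tool_rot"],S["contact_force"])
f=lambda a:cv2.resize(a,(400,600),interpolation=cv2.INTER_CUBIC)
cv2.imwrite("pics/c7.png",np.hstack([f(s[180:300,330:410]),f(s[190:295,295:365+0])]))
T=S["tool_pos"]; p=proj("side",np.array([T[0]-.0036,T[1]-.0017,T[2]-.1275])); print("pred tip crop",(p+.5-[330,180])*5)
```

```text
[0.46204637 0.01124693 0.22193877] [ 3.89400813e-05  9.99998700e-01 -1.60462397e-03 -1.51331633e-04] [ 0.05425541 -0.18171488 -0.17296617]
pred tip crop [186.49275788 427.50979021]
```

View pics/c7.png

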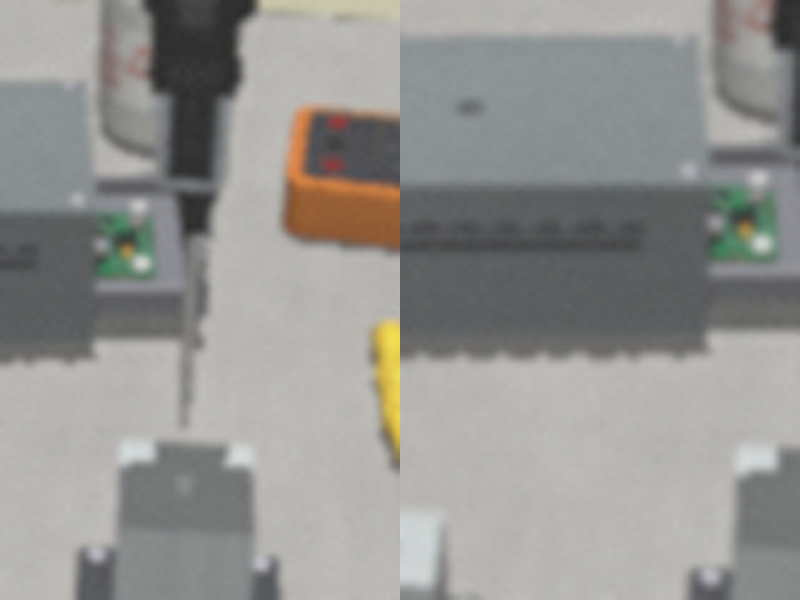

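Call:
move_arm(
  targets=[
    [[0,-0.002,-0.002,0.012,0],[0,0,0,0.012,0],[0,0,0,0.01,0],[0,0,0,0,0],[0,0,0,0,0]],
  ],
)

```text
time: 14.5
tool_pos: [0.4599, 0.0132, 0.2005]
tool_rot: [-0.0, 1.0, -0.001, -0.001]
contact_force: [0.5, -0.0, 0.0]
gripper_width: 0.17
grasp_force: 58.8
```

Call:
move_arm(
  targets=[
    [[0,0,0,0.003,0],[0,0,0,0.003,0],[0,0,0,0.003,0],[0,0,0,0,0]],
  ],
)

```text
time: 14.83
tool_pos: [0.4603, 0.0132, 0.1959]
tool_rot: [-0.0, 1.0, -0.001, -0.0]
contact_force: [-0.5, 0.5, -1.2]
gripper_width: 0.174
grasp_force: 58.8
```

Call:
move_arm(
  targets=[
    [[0,0,0.001,0.004,0],[0,0,0,0.004,0],[0,0,0,0,0]],
  ],
)

```text
time: 15.08
tool_pos: [0.4601, 0.0125, 0.1908]
tool_rot: [-0.0, 1.0, -0.001, -0.0]
contact_force: [-0.1, -0.3, 0.6]
gripper_width: 0.171
grasp_force: 58.8
```

Call:
move_arm(
  targets=[
    [[0,0,0,0.004,0],[0,0,0,0.004,0],[0,0,0,0,0]],
  ],
)

```text
time: 15.33
tool_pos: [0.4601, 0.0126, 0.1859]
tool_rot: [-0.0, 1.0, -0.001, -0.0]
contact_force: [-0.5, -0.4, -0.5]
gripper_width: 0.168
grasp_force: 58.8
```

Call:
move_arm(
  targets=[
    [[0,0,0,0.014,0],[0,0,0,0.016,0],[0,0,0,0.016,0],[0,0,0,0.012,0],[0,0,0,0,0]],
  ],
)

```text
time: 15.75
tool_pos: [0.4589, 0.0127, 0.1489]
tool_rot: [-0.0, 1.0, -0.001, -0.002]
contact_force: [-0.1, -0.3, -1.7]
gripper_width: 0.17
grasp_force: 58.7
```

Call:
move_arm(
  targets=[
    [[0,0,0,0.008,0],[0,0,0,0.006,0],[0,0,0,0.003,0],[0,0,0,0,0],[0,0,0,0,0]],
  ],
)

```text
time: 16.17
tool_pos: [0.4605, 0.0125, 0.1417]
tool_rot: [0.0, 1.0, -0.001, 0.0]
contact_force: [0.4, -0.6, -1.2]
gripper_width: 0.173
grasp_force: 58.7
```

Call:
move_arm(
  targets=[
    [[0,0,0,0.003,0],[0,0,0,0.003,0],[0,0,0,0.001,0],[0,0,0,0,0],[0,0,0,0,0]],
  ],
)

```text
time: 16.58
tool_pos: [0.4604, 0.0125, 0.1374]
tool_rot: [0.0, 1.0, -0.001, -0.0]
contact_force: [1.0, -0.5, -0.7]
gripper_width: 0.175
grasp_force: 58.7
```

Call:
move_arm(
  targets=[
    [[25,0,0,0,0],[30,0,0,0,0],[40,0,0,0,0],[60,0,0,0,0],[80,0,0,0,0]],
  ],
)

```text
time: 17.0
tool_pos: [0.4605, 0.0125, 0.1375]
tool_rot: [0.0, 1.0, -0.001, 0.0]
contact_force: [-0.8, 1.0, 0.4]
gripper_width: 0.668
grasp_force: 0.0
```

Call:
move_arm(
  targets=[
    [[90,0,0,0,0],[90,0,0,0,0],[90,0,0,0,0],[90,0,0,0,0],[90,0,0,0,0]],
  ],
)

```text
time: 17.42
tool_pos: [0.4604, 0.0125, 0.1374]
tool_rot: [-0.0, 1.0, -0.001, 0.0]
contact_force: [-0.3, -0.2, -0.4]
gripper_width: 0.902
grasp_force: 0.0
```

Released. Now I'll retreat straight up, move aside, and look.

Call:
move_arm(
  targets=[
    [[90,0,0,-0.02,0],[90,0,0,-0.04,0],[90,0,0,-0.06,0],[90,0,0,-0.06,0],[90,0,0,-0.03,0]],
  ],
)

```text
time: 17.83
tool_pos: [0.4619, 0.0124, 0.2695]
tool_rot: [0.0, 1.0, -0.001, 0.004]
contact_force: [0.4, -0.3, 0.5]
gripper_width: 0.902
grasp_force: 0.0
```

Call:
move_arm(
  targets=[
    [[90,0,0.03,0,0],[90,0,0.06,0,0],[90,0,0.06,0,0],[90,0,0.06,0,0],[90,0,0.03,0,0]],
  ],
)

```text
time: 18.25
tool_pos: [0.46, -0.1345, 0.2647]
tool_rot: [0.001, 1.0, -0.002, 0.001]
contact_force: [0.1, 0.4, 0.8]
gripper_width: 0.899
grasp_force: 0.0
```

Call:
move_arm(
  targets=[
    [[90,0,0,0,0],[90,0,0,0,0],[90,0,0,0,0],[90,0,0,0,0]],
  ],
)

```text
time: 18.58
tool_pos: [0.4602, -0.1305, 0.2637]
tool_rot: [-0.0, 1.0, -0.0, 0.0]
contact_force: [0.2, 0.4, -0.6]
gripper_width: 0.897
grasp_force: 0.0
```

Run:
```python
from plant import *
import cv2
s=grab_frame("side")[:,:,::-1].copy();S=state();print(S["time"],S["tool_pos"],S["contact_force"],abs(S["joint_vel"]).max())
cv2.imwrite("pics/c8.png",cv2.resize(s[150:330,260:460],(660,594),interpolation=cv2.INTER_CUBIC))
```

```text
18.6333 [ 0.46023532 -0.1304178   0.26364375] [-0.07753712 -0.61797883 -0.21872655] 0.0040823689243423425
```

View pics/c8.png

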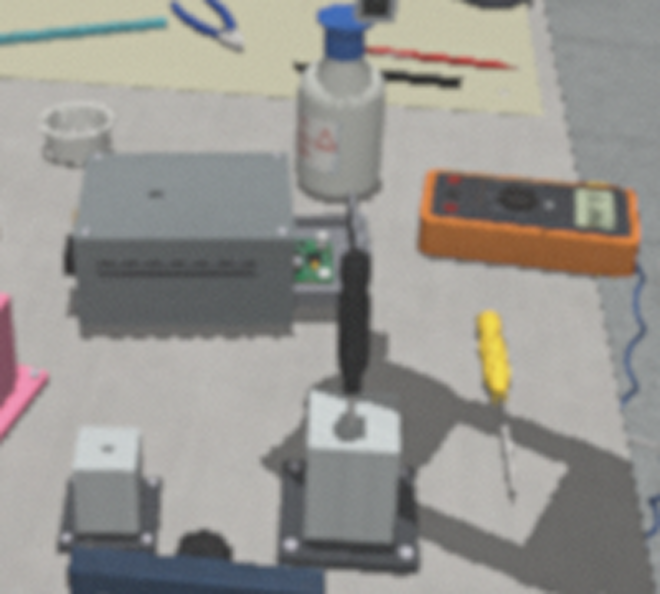

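The driver stands upright in its holder (crop (353,320)), the tray is out at (330,260), and the bystanders haven't moved.

```bash
python3 -c "
from plant import job
print(job.job_done())"
```

```text
the job is handed in; nothing more can be done
None
```

I handed the job in at about 18.6 s: the tray is fully out, the driver is standing released in its holder, and everything else is in place. The wrist read at most about 11 N while the latch was pressed. The hand-in returned no verdict.

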